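# Index the board turntable one hole towards the lamp

## Task

The circuit board on the indexed turntable has to be turned one hole round, to the side where the ring lamp stands. With a fingertip, press the orange plunger button in until it frees the table, swing it round to the very next hole on the lamp's side, not past it, and let the button spring back up so that the table is locked there. Do not grip the button between the fingers, do not spill the screw cup that rides on the table, and leave the other things on the bench where they are.

Things in the scene. Friction and masses are not known exactly. Their poses are not given: they have to be found in the camera images.
- stand: Fixed stand of the indexed turntable: grey round base plate, 430 mm across, 10 mm thick. Origin: underside centre of the plate, on the turntable's axis, at bench height; z up, -x the stand's front. It stands near the middle of the bench, turned by up to 0.3 rad either way.
- front_hole (a point): Middle hole of the index plate, at its top face: 185 mm to the front (-x) of the axis, 52 mm above the bench. The plate is an aluminium arc on the stand's front half, 158 to 213 mm from the axis, with five 22 mm holes every 30 degrees (0.5236 rad) on the 185 mm circle, joined by a 13 mm slot. The plunger starts in this hole.
- turntable (a joint): Turntable angle in rad; 0 at the start. Positive = anticlockwise from above: the plunger goes from the stand's front (-x) to its -y side; negative: to its +y side. Holes at 0, +-0.524, +-1.047. With the plunger up it is locked (play about 0.008 rad); with it in, it turns stiffly (about 1.5 N sideways at the plunger) and stays where it is left.
- plunger (a joint): How far the plunger is pressed, m: 0 up, 0.0155 fully in; moves straight down, springs back (6 N to start, 10 N fully in). Its 19 mm steel collar fills a hole and locks the table; from 0.0125 it is below the plate and the table turns. Let go within 3 mm of a hole's centre it finds the hole; let go between holes it stays about 12 mm in, rubbing under the plate till it meets a hole.
- plunger_top (a point): Floor centre of the dish in the orange plunger button, 185 mm from the axis; 82 mm above the bench when up, 66.5 mm fully in; turns with the table. The button is 48 mm across and 15 mm thick; the dish's floor is 39 mm across with a rim 4 mm high, against which a fingertip can push sideways. Below it a 10 mm neck runs down through the plate's slot.
- turntable_top (a point): Centre of the turntable's top, on its axis, 62 mm above the bench; turns with the table. Aluminium disc 280 mm across with a dark mat; a green circuit board is clamped on it, highest part 83 mm above the bench.
- lamp: Ring lamp with magnifier, fixed: black round foot 170 mm across, jointed arm, ring head 160 mm across, 230 mm above the bench, over the foot. It stands beside the stand, on the left (+y) or on the right (-y): its side of the stand says which way to turn. Origin: underside centre of the foot.
- extractor: Fume extractor, fixed: upright grey box 100 x 180 mm, 220 mm high, with a round fan grille towards the robot, on the side where the lamp is not. Origin: underside centre.
- screw_cup: Small open steel cup with screws, 36 mm across and 24 mm high, loose on the turntable near its front, about 100 mm from the axis; rides with the table. Origin: underside centre.
- tape_roll: Blue roll, 72 mm across, 28 mm high, loose on the bench near the stand. Origin: underside centre.
- screwdriver: Screwdriver with green handle, 170 mm long, lying loose near the stand.
- cleaner_bottle: White bottle with blue cap, 54 mm across, 140 mm high, standing loose. Origin: underside centre.
- ssd: Dark flat drive, 70 x 100 x 7 mm, loose. Origin: underside centre.
- battery: Black battery pack, 62 x 110 x 10 mm, loose. Origin: underside centre.
- parts_tray: Blue compartment tray, 100 x 160 x 28 mm, loose. Origin: underside centre.
- pry_bar: Blue plastic pry bar, 145 mm long, 6 mm thick, lying loose near the stand. Origin: underside centre.
There are look-alikes about, which are no part of the job. What is meant by the screw_cup is not green, purple or yellow, and is the smaller of those in its own colour.

How it is judged (in metres and radians):
On the way, in this order (a step that is already met when the one before it is completed fails the run):
1. the plunger is pressed in until its collar is out of the starting hole, before the table turns (value of joint plunger above 0.01 m and value of joint turntable between -0.06 and 0.06 rad), for 0.05 s.
2. the table stands at the very next hole on the lamp's side with the plunger sprung back up into it (((y of lamp in the frame of stand above 0 m and value of joint turntable between -0.5486 and -0.4986 rad) or (y of lamp in the frame of stand below 0 m and value of joint turntable between 0.4986 and 0.5486 rad)) and value of joint plunger below 0.003 m), for 0.2 s.
At the end, for the whole second after the job is handed in: The turntable stands at rest one hole (0.524 rad within 0.025) from the start on the lamp's side, the plunger up in that hole (less than 3 mm in), the screw cup upright on the turntable, and every other loose thing within 30 mm of where it stood (all of step 2 and velocity of joint turntable between -0.02 and 0.02 rad/s and angle between screw_cup's own z axis and vertical below 0.2 rad and horizontal distance between screw_cup and turntable_top below 0.135 m and height (world z) of screw_cup between 0.058 and 0.068 m and distance of each of tape_roll, screwdriver, cleaner_bottle, ssd, battery, parts_tray, pry_bar from where it was at the start of the episode below 0.03 m); the robot touches nothing.
It fails at once if the table is turned away from the lamp's side ((y of lamp in the frame of stand above 0 m and value of joint turntable above 0.12 rad) or (y of lamp in the frame of stand below 0 m and value of joint turntable below -0.12 rad)).
It fails at once if the table is turned well past the next hole (value of joint turntable above 0.7 rad or value of joint turntable below -0.7 rad).
It fails at once if the button is taken between the fingers (distance between the grasp point and plunger_top below 0.012 m and contact force between the fingers and plunger above 0.5 N).
It fails at once if the screw cup is tipped, lifted or knocked off the turntable (angle between screw_cup's own z axis and vertical above 0.5 rad or height (world z) of screw_cup above 0.075 m or height (world z) of screw_cup below 0.05 m).
It fails at once if another loose thing on the bench is shifted, lifted or carried (distance of any of tape_roll, screwdriver, cleaner_bottle, ssd, battery, parts_tray, pry_bar from where it was at the start of the episode above 0.03 m).
It also fails if it takes over 35 s, if anything falls off the work surface, if the arm or the gripper's body presses on something with over 40 N, if the wrist force passes 120 N, or if a joint passes its speed limit or range.

## Robot

A 7-joint arm with a two-finger parallel gripper is mounted at the origin on the work surface. World frame = base frame: x ahead of the robot, y to its left, z up, the work surface at z = 0. Lengths are in mm, angles in rad, forces in N, time in s.
With the tool pointing down it reaches from about 425 to 1025 mm from the base axis. Payload 9.4 kg.
Tool frame: the origin (TCP) lies between the finger pads; the fingertips stand 19 mm ahead of it and the grasp point (between the pads) is the TCP; z points along the fingers, y is the line along which they close (so a half turn about z gives the same grasp; the last joint's range is limited). The gripper opens to 85 mm and grips with 20 to 120 N. Pads are 22 mm wide; open, the fingers measure 114 mm over their backs; the gripper's body (76 mm by 85 mm) begins 54 mm behind the grasp point. The pads swing forward as they close: fully open they stand 13 mm farther back than shut.
Start: joints at [1.21, 0.599, -0.003, 1.599, 0.002, 0.943, -0.08], TCP at [202.994, -696.001, 215.875] pointing down, gripper open.
Joint ranges: [-2.57, 2.57], [-0.35, 1.97], [-1.29, 1.29], [0.11, 2.56], [-1.05, 4.19], [0.11, 1.86], [-2.63, 2.63]. Speed limits (rad/s): [2.22, 2.22, 3.01, 3.01, 3.14, 3.14, 3.14].

## Interface

Orientations are given as a unit quaternion [x, y, z, w].
In Python, from cell import monitor, eyes, ctrl gives the robot as it stands.
- The arm moves only by the tool move_arm, never from a script. Its argument "targets" is one flat list of numbers, 7 for each row, row after row: the shift along the tool's x, y, z in mm, then the turn, a rotation vector about the tool's x, y, z in rad, then the closure in counts, from 0 (fully open) to 255 (shut). In form: [dx, dy, dz, ax, ay, az, fingers, dx, dy, dz, ax, ay, az, fingers, ...]. A call has 1 to 5 rows; each row shifts and turns the commanded pose from where the row before left it, along the tool's axes as they then stand; what a row does not reach is not made up. A row lasts 1/8 s, in which the tool goes at most 62.5 mm and 10.7 degrees, less where a joint would pass 70% of its speed; a pose out of reach is approached as far as the arm can. A call is refused whole if a number of a shift passes 62.5 or a number of a turn 0.188, either way. A call with a gripper value outside its range is refused whole. The fingers move at their own pace and stop on an object; "newtons" is the grip in N (left out, the last holds). Time passes only in rows, so rows that do not move let the fingers close. It gives the time, the measured TCP pose, the force, the opening and the grip force at its end, in the units of the state.
- monitor.read_state(): the state, without advancing time (a new reading comes with each control period).
- eyes.read_camera(name): name is "scene" or "top" or "wrist"; returns a dict with "pixels" (400x640x3 uint8, red, green, blue), "mtx" (3x3 intrinsics, pixels), "T" (4x4, takes a point from camera to world coordinates); the wrist camera has in their place "mount" (4x4, takes a point from camera to tool coordinates, whose origin is the TCP and whose axes are the flange's). Camera axes: x right, y down, z forward; pixel columns grow to the right and rows downward; lengths in mm; the calibration is good to about 2 mm. The wrist camera is an equidistant fisheye: a pixel r from the principal point sees the ray r / f radians off the axis. A picture is of the moment at which its call begins: read the wrist's pose just before it. There is no depth.
- ctrl.finish_job(): hands the job in; it is judged then, once.
The state is a dict: "time_s": time; "joint_positions": joint angles; "qd": joint speeds; "joint_torque": joint torques, N m; "tool_pos": TCP position; "eef_rot": TCP orientation; "contact_force": force on the tool from outside, world axes, zero at the start; "wrist_torque": the same for the moment, N m; "opening": finger opening in mm; "gripper_force": force on a finger pad.
Only numpy, scipy, OpenCV 4.12 (cv2) and the standard library are available. Lean on these libraries where they do the work, as an engineer would, in place of code of your own. Each camera call takes 0.05 s, during which the arm holds its last target. There are 200 camera calls.

## Working session

There is one attempt and no reset: what is moved stays moved. The work goes in short steps, Python scripts to look and compute and a tool call to move; the robot and the scene stay as the last step left them, time stands still between calls to the robot, and variables do not carry over. Pictures are saved under pics/ and viewed, at most 10 in all, crops included, and the job is handed in when it is done.

Besides the shell and the picture viewer there is one more tool, called as a command line: name --argument value ..., lists and objects as JSON in quotes. move_arm: Moves the arm, as the interface text tells. Its arguments: {"type":"object","properties":{"targets":{"type":"array"},"newtons":{"type":"number"}},"required":["targets"]}

```bash
mkdir -p pics
python3 - <<'E'
from cell import monitor, eyes, ctrl
import cv2, numpy as np
s=monitor.read_state(); print(s)
for n in ("scene","top"):
    c=eyes.read_camera(n); cv2.imwrite(f"pics/{n}0.png",c["pixels"][:,:,::-1]); np.savez(f"{n}0.npz",**c); print(n,c["mtx"].round(1).tolist(),c["T"].round(3).tolist())
E
```

```text
{'time_s': 0.0, 'joint_positions': array([ 1.21029107,  0.60014969, -0.00256009,  1.60012968,  0.00179293,
        0.94288518, -0.07977929]), 'qd': array([ 0.00085684,  0.00023675, -0.00048798, -0.00211245, -0.00080367,
       -0.00066114,  0.00125566]), 'joint_torque': array([ 1.25264501e-04, -7.76448941e+01,  1.56492043e+00, -2.57996017e+01,
        1.23253406e-02,  9.18833044e-03, -1.04658290e-05]), 'tool_pos': array([ 202.86391776, -695.52596631,  214.99905008]), 'eef_rot': array([ 9.89942108e-01,  1.41470867e-01, -1.74264192e-04, -7.65214305e-04]), 'contact_force': array([-0.03324878,  0.64084535,  0.49979984]), 'wrist_torque': array([ 0.03509174, -0.03024281,  0.02024113]), 'gripper_force': 0.0, 'opening': 85.53310978610011}
scene [[483.4, 0.0, 326.1], [0.0, 483.4, 195.4], [0.0, 0.0, 1.0]] [[0.515, 0.603, -0.609, 1361.648], [0.857, -0.352, 0.376, -540.297], [0.012, -0.715, -0.699, 1093.038], [0.0, 0.0, 0.0, 1.0]]
top [[482.4, 0.0, 320.9], [0.0, 482.4, 202.6], [0.0, 0.0, 1.0]] [[0.006, -0.992, 0.128, 328.272], [-1.0, -0.005, 0.01, 5.95], [-0.009, -0.128, -0.992, 1572.261], [0.0, 0.0, 0.0, 1.0]]
```

View pics/top0.png

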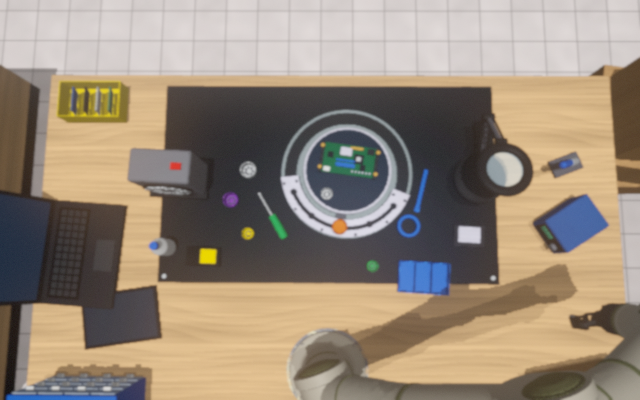

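View pics/scene0.png

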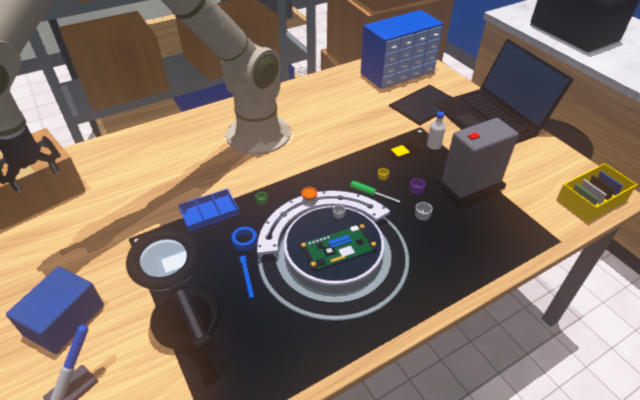

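The lamp is on the right in the top view (px 500,168), which is −y, so the turn is positive. The orange button is at about (340,226) in the top view and (309,193) in the scene view. The table centre is at about (347,165) in the top view. The cup near the front of the table is at (326,194). Next I'll measure the button and the axis.

```bash
cat > h.py <<'E'
import cv2, numpy as np
def ray(c,uv):
    uv=np.atleast_2d(uv).astype(float); d=np.c_[uv,np.ones(len(uv))]@np.linalg.inv(c["mtx"]).T@c["T"][:3,:3].T
    return c["T"][:3,3],d
def plane(c,uv,z):
    o,d=ray(c,uv); return o+d*((z-o[2])/d[:,2])[:,None]
def orange(c,box):
    h=cv2.cvtColor(c["pixels"],cv2.COLOR_RGB2HSV); m=cv2.inRange(h,(5,150,120),(17,255,255))
    r=np.zeros_like(m); x0,y0,x1,y1=box; r[y0:y1,x0:x1]=m[y0:y1,x0:x1]
    ys,xs=np.nonzero(r); return np.array([xs.mean(),ys.mean()]),len(xs)
def fitc(P,R,c,tols=(25,12,6,4)):
    for t in tols:
        q=P[abs(np.hypot(*(P-c).T)-R)<t]
        for _ in range(10):
            v=q-c; n=np.hypot(*v.T)[:,None]; c=c+np.linalg.lstsq(v/n,(n[:,0]-R),rcond=None)[0]
    return c,len(q)
E
python3 - <<'E'
from h import *
C={n:dict(np.load(n+"0.npz")) for n in("top","scene")}
B={"top":(325,212,355,240),"scene":(295,180,325,205)}
A=np.zeros((3,3));b=np.zeros(3)
for n,c in C.items():
    uv,k=orange(c,B[n]); print(n,uv,k,"z82:",plane(c,uv,82).round(1))
    o,d=ray(c,uv);d=d[0]/np.linalg.norm(d[0]);M=np.eye(3)-np.outer(d,d);A+=M;b+=M@o
p=np.linalg.solve(A,b);print("button",p.round(1))
c0=plane(C["top"],(347,170),62)[0,:2];print("guess",c0)
for n,c in C.items():
    e=cv2.Canny(cv2.cvtColor(c["pixels"],cv2.COLOR_RGB2GRAY),40,100); ys,xs=np.nonzero(e); uv=np.c_[xs,ys]
    for z,R in((10,215),(62,140)):
        print(n,z,R,fitc(plane(c,uv,z)[:,:2],R,c0))
print("cup",plane(C["top"],(326,194),80), "lamp foot", plane(C["top"],(480,183),5))
E
```

```text
top [339.17424242 226.26515152] 132 z82: [[446.3 -36.1  82. ]]
scene [308.67295597 192.33333333] 159 z82: [[443.2 -34.4  82. ]]
button [446.1 -36.   85.2]
guess [627.45142474 -61.43612976]
top 10 215 (array([629.25721452, -61.70434756]), 470)
top 62 140 (array([628.12090538, -61.29338323]), 194)
scene 10 215 (array([625.24102426, -60.24723778]), 276)
scene 62 140 (array([630.03778013, -61.35230806]), 260)
cup [[547.31540823   5.06857831  80.        ]] lamp foot [[ 597.06601439 -500.36917451    5.        ]]
```

move_arm --targets '[44, -40, 0, 0, 0, 0, 255, 44, -40, 0, 0, 0, 0, 255, 44, -40, 0, 0, 0, 0, 255, 44, -40, 0, 0, 0, 0, 255, 44, -40, 0, 0, 0, 0, 255]' --newtons 30

```text
time_s: 0.72
tool_pos: [358.9, -440.6, 215.7]
eef_rot: [0.99, 0.141, -0.0, -0.0]
contact_force: [0.8, 0.1, 1.2]
opening: 0.2
gripper_force: 0.0
```

move_arm --targets '[28, -52, 0, 0, 0, 0, 255, 28, -52, 0, 0, 0, 0, 255, 28, -52, 0, 0, 0, 0, 255, 28, -52, 0, 0, 0, 0, 255, 28, -52, 0, 0, 0, 0, 255]'

```text
time_s: 1.35
tool_pos: [419.9, -151.8, 215.9]
eef_rot: [0.99, 0.141, 0.0, 0.0]
contact_force: [0.9, -0.3, -0.5]
opening: -0.1
gripper_force: 0.0
```

move_arm --targets '[28, -52, 20, 0, 0, 0, 255, 28, -53, 25, 0, 0, 0, 255, 0, 0, 20, 0, 0, 0, 255, 0, 0, 0, 0, 0, 0, 255]'

```text
time_s: 1.85
tool_pos: [442.7, -38.7, 150.7]
eef_rot: [0.99, 0.142, -0.002, -0.0]
contact_force: [-0.9, -0.9, 0.9]
opening: -0.1
gripper_force: 0.0
```

Run:
```python
from cell import monitor, eyes
import cv2, numpy as np
s=monitor.read_state(); print(s["time_s"],s["tool_pos"],s["eef_rot"],s["joint_positions"],s["contact_force"])
c=eyes.read_camera("wrist"); np.savez("w1.npz",pos=s["tool_pos"],q=s["eef_rot"],**c); print(c["mtx"].round(1).tolist(),c["mount"].round(3).tolist())
cv2.imwrite("pics/w1.png",c["pixels"][:,:,::-1])
```

```text
1.85 [442.74999118 -38.73277468 150.72791417] [ 9.89823564e-01  1.42290819e-01 -1.61200942e-03 -1.91781864e-04] [ 0.03842304  0.37803953 -0.10417104  2.28077149  0.08151749  0.48926841
 -1.41579853] [-0.90661784 -0.91593586  0.89273802]
[[309.7, 0.0, 320.1], [0.0, 309.7, 202.1], [0.0, 0.0, 1.0]] [[-0.0, -0.949, -0.316, 82.16], [1.0, -0.0, -0.0, -0.205], [-0.0, -0.316, 0.949, -158.604], [0.0, 0.0, 0.0, 1.0]]
```

View pics/w1.png

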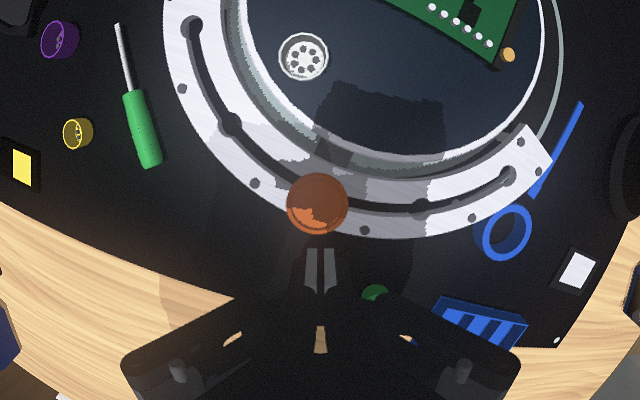

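The wrist view shows the button at (317,204) and the closed fingertips at (320,250). The tips are narrow enough for the dish. The next hole on the lamp's side is at about (420,205), with another at (508,174). I'll refine the button position from this view.

```bash
cat >> h.py <<'E'
from scipy.spatial.transform import Rotation as Rn
def wplane(w,uv,z):
    out=[]
    for u,v in np.atleast_2d(uv):
        dx,dy=u-w["mtx"][0,2],v-w["mtx"][1,2]; r=np.hypot(dx,dy); th=r/w["mtx"][0,0]
        d=np.array([np.sin(th)*dx/r,np.sin(th)*dy/r,np.cos(th)])
        R=Rn.from_quat(w["q"]).as_matrix(); o=w["pos"]+R@w["mount"][:3,3]; d=R@w["mount"][:3,:3]@d
        out.append(o+d*(z-o[2])/d[2])
    return np.array(out)
E
python3 - <<'E'
from h import *
w=dict(np.load("w1.npz"))
h=cv2.cvtColor(w["pixels"],cv2.COLOR_RGB2HSV); m=cv2.inRange(h,(4,120,40),(18,255,255)); m[:165]=0;m[240:]=0;m[:,:280]=0;m[:,355:]=0
ct=max(cv2.findContours(m,cv2.RETR_EXTERNAL,cv2.CHAIN_APPROX_NONE)[0],key=cv2.contourArea)
e=cv2.fitEllipse(ct);print(e); c,r=cv2.minEnclosingCircle(wplane(w,ct[:,0],84)[:,:2].astype(np.float32)); print("button",c,r)
print("holes",wplane(w,[(420,205),(508,174),(232,123)],52).round(1))
R=Rn.from_quat(w["q"]).as_matrix()
ax=np.array([628.5,-61.2])
for b in (np.array(c),np.array([446,-36.])):
    v=b-ax; print("rad",np.hypot(*v),"ang",np.arctan2(v[1],v[0]))
    print("tool shift",R.T@np.r_[b-w["pos"][:2],0])
E
```

```text
((318.0682373046875, 204.96873474121094), (55.70694351196289, 62.561161041259766), 47.164005279541016)
button (446.5936584472656, -35.145050048828125) 25.02964210510254
holes [[ 461.8 -127.7   52. ]
 [ 517.8 -206.5   52. ]
 [ 485.5   51.7   52. ]]
rad 183.76282952234416 ang 2.9993274996116805
tool shift [ 4.69861694 -2.35974197 -0.01275947]
rad 184.23162052155976 ang 3.0043781470907542
tool shift [ 3.88817317 -1.70663655 -0.01076497]
```

move_arm --targets '[4, -2, 30, 0, 0, 0, 255, 0, 0, 13, 0, 0, 0, 255, 0, 0, 0, 0, 0, 0, 255]'

```text
time_s: 2.28
tool_pos: [446.5, -37.0, 108.7]
eef_rot: [0.99, 0.141, -0.001, 0.0]
contact_force: [-0.5, -0.8, -0.5]
opening: -0.1
gripper_force: 0.0
```

move_arm --targets '[0, 0, 5, 0, 0, 0, 255, 0, 0, 3, 0, 0, 0, 255, 0, 0, 0, 0, 0, 0, 255]'

```text
time_s: 2.65
tool_pos: [446.9, -36.3, 100.9]
eef_rot: [0.99, 0.141, 0.0, 0.0]
contact_force: [-1.1, 0.0, 0.1]
opening: -0.1
gripper_force: 0.0
```

move_arm --targets '[0, 0, 3, 0, 0, 0, 255, 0, 0, 3, 0, 0, 0, 255, 0, 0, 0, 0, 0, 0, 255]'

```text
time_s: 3.02
tool_pos: [446.8, -36.3, 94.5]
eef_rot: [0.99, 0.141, -0.0, -0.0]
contact_force: [-0.5, -0.2, 0.4]
opening: -0.1
gripper_force: 0.0
```

move_arm --targets '[0, 0, 3, 0, 0, 0, 255, 0, 0, 3, 0, 0, 0, 255, 0, 0, 0, 0, 0, 0, 255]'

```text
time_s: 3.4
tool_pos: [446.8, -36.3, 88.5]
eef_rot: [0.99, 0.141, -0.0, -0.0]
contact_force: [-0.4, 0.3, 0.4]
opening: -0.1
gripper_force: 0.0
```

Run:
```python
from cell import monitor, eyes
import cv2, numpy as np
s=monitor.read_state(); print(s["contact_force"],s["wrist_torque"])
c=eyes.read_camera("wrist")["pixels"][:,:,::-1]; d=eyes.read_camera("scene")["pixels"][:,:,::-1]
a=cv2.resize(c[140:300,230:410],(440,391)); b=cv2.resize(d[130:230,250:370],None,fx=3,fy=3)
cv2.imwrite("pics/m1.png",np.hstack([a,cv2.copyMakeBorder(b,0,91,0,0,cv2.BORDER_CONSTANT)]))
```

```text
[-0.36001087  0.26020364  0.4178513 ] [-0.01456493 -0.04108719  0.00652989]
```

View pics/m1.png

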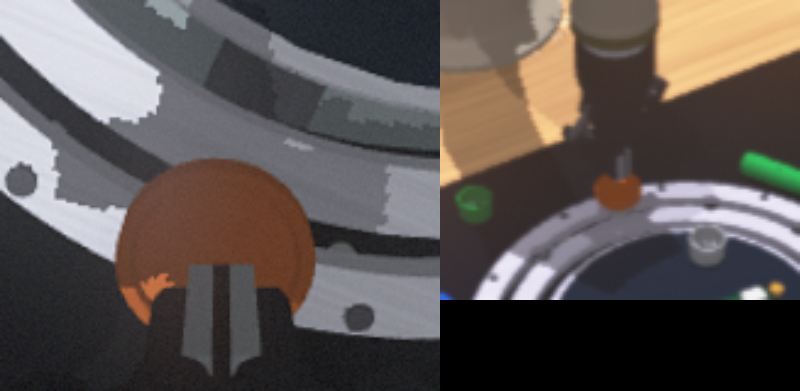

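The wrist crop shows the closed tips over the orange button. It looks smaller than an unpressed button should, so it may already be down. I'll measure its height.

```bash
cat >> h.py <<'E'
def shot(monitor,eyes,n):
    s=monitor.read_state(); c=eyes.read_camera(n)
    if n=="wrist": c.update(pos=s["tool_pos"],q=s["eef_rot"])
    return c
def wmask(w,box):
    h=cv2.cvtColor(w["pixels"],cv2.COLOR_RGB2HSV); m=cv2.inRange(h,(4,120,40),(18,255,255)); r=np.zeros_like(m); x0,y0,x1,y1=box; r[y0:y1,x0:x1]=m[y0:y1,x0:x1]
    return max(cv2.findContours(r,cv2.RETR_EXTERNAL,cv2.CHAIN_APPROX_NONE)[0],key=cv2.contourArea)[:,0]
E
python3 - <<'E'
from h import *
from cell import monitor, eyes
w=shot(monitor,eyes,"wrist"); q=wmask(w,(250,180,390,290))
q=q[q[:,1]<q[:,1].min()+38]   # free upper part
for z in (74,80,86):
    P=wplane(w,q,z)[:,:2]; A=np.c_[2*P,np.ones(len(P))]; x=np.linalg.lstsq(A,(P**2).sum(1),rcond=None)[0]
    print(z,x[:2],"R",np.sqrt(x[2]+x[:2]@x[:2]))
w=dict(np.load("w1.npz")); q=wmask(w,(280,165,355,240)); q=q[q[:,1]<q[:,1].min()+28]
for z in (80,84,86):
    P=wplane(w,q,z)[:,:2]; A=np.c_[2*P,np.ones(len(P))]; x=np.linalg.lstsq(A,(P**2).sum(1),rcond=None)[0]
    print("before",z,x[:2],"R",np.sqrt(x[2]+x[:2]@x[:2]))
print(monitor.read_state()["contact_force"],monitor.read_state()["joint_torque"])
E
```

```text
74 [448.3346939  -36.00487636] R 18.681656761082703
80 [451.0153779  -35.21048972] R 18.034907881545262
86 [453.69606191 -34.41610309] R 17.388159001992832
before 80 [447.54499177 -36.20499568] R 21.51617809560697
before 84 [448.84579615 -35.84135812] R 21.140470164976865
before 86 [449.49619834 -35.65953934] R 20.952616199673262
[ 0.20335246 -0.26959265 -0.1992407 ] [-1.78580516e-02 -5.37524235e+01  5.36925327e-01 -9.89946842e+00
  5.23946481e-03 -7.81093022e-04 -4.24929094e-04]
```

Run:
```python
from h import *
from cell import monitor, eyes
s=monitor.read_state(); c=shot(monitor,eyes,"scene"); c0=dict(np.load("scene0.npz"))
for k in (c0,c):
    h=cv2.cvtColor(k["pixels"],cv2.COLOR_RGB2HSV); m=cv2.inRange(h,(3,130,60),(19,255,255))[180:210,290:330]; ys,xs=np.nonzero(m); print("orange x",xs.min()+290,xs.max()+290,"y",ys.min()+180,ys.max()+180,len(xs))
R=Rn.from_quat(s["eef_rot"]).as_matrix(); Ti=np.linalg.inv(c["T"])
pr=lambda p:(lambda q:(c["mtx"]@q)[:2]/q[2])((Ti@np.r_[p,1])[:3])
for z in (-40,-20,0,19): print("tool z",z,pr(s["tool_pos"]+R@[0,0,z]).round(1))
for z in (82,86,66.5,71): print("btn rim c",z,pr([446,-36,z]).round(1))
a=np.hstack([cv2.resize(k["pixels"][150:215,275:345,::-1],None,fx=5.5,fy=5.5,interpolation=cv2.INTER_CUBIC) for k in(c0,c)]); cv2.imwrite("pics/m2.png",a)
```

```text
orange x 301 316 y 186 199 172
orange x 301 316 y 188 199 137
tool z -40 [308.5 181.9]
tool z -20 [308.6 186.8]
tool z 0 [308.7 191.7]
tool z 19 [308.8 196.2]
btn rim c 82 [308.7 193.1]
btn rim c 86 [308.7 192.1]
btn rim c 66.5 [308.7 196.8]
btn rim c 71 [308.7 195.7]
```

View pics/m2.png

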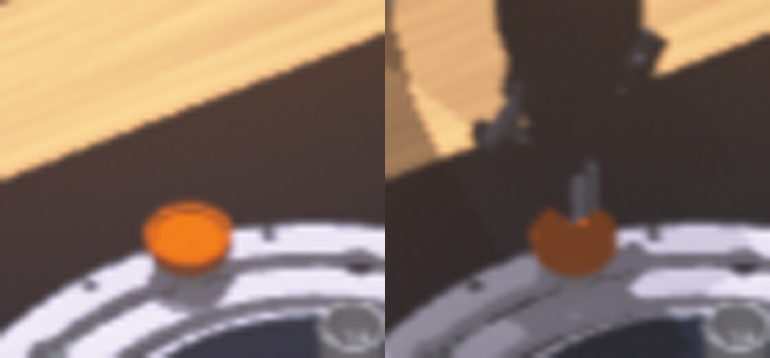

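The button hasn't moved: its lower edge is still at row 199. The grey tips end at about row 190, over the dish, which puts them higher than 19 mm ahead of the TCP. Before I press the button, I'll check the real tip length by touching clear bench nearby.

move_arm --targets '[0, 0, -30, 0, 0, 0, 255, 5, -48, 0, 0, 0, 0, 255, 5, -49, 0, 0, 0, 0, 255, 0, 0, 45, 0, 0, 0, 255, 0, 0, 30, 0, 0, 0, 255]'

```text
time_s: 4.22
tool_pos: [429.5, 60.6, 43.0]
eef_rot: [0.99, 0.142, 0.0, -0.0]
contact_force: [0.5, -0.3, 0.1]
opening: -0.6
gripper_force: 0.0
```

move_arm --targets '[0, 0, 12, 0, 0, 0, 255, 0, 0, 3, 0, 0, 0, 255, 0, 0, 0, 0, 0, 0, 255]'

```text
time_s: 4.6
tool_pos: [429.7, 59.4, 29.4]
eef_rot: [0.99, 0.141, 0.0, -0.0]
contact_force: [0.7, -0.1, -0.6]
opening: 0.1
gripper_force: 0.0
```

move_arm --targets '[0, 0, 6, 0, 0, 0, 255, 0, 0, 5, 0, 0, 0, 255, 0, 0, 0, 0, 0, 0, 255]'

```text
time_s: 4.97
tool_pos: [429.5, 59.5, 18.2]
eef_rot: [0.99, 0.142, 0.0, -0.0]
contact_force: [0.1, 0.5, -0.8]
opening: -0.2
gripper_force: 0.0
```

move_arm --targets '[0, 0, 2, 0, 0, 0, 255, 0, 0, 2, 0, 0, 0, 255, 0, 0, 0, 0, 0, 0, 255]'

```text
time_s: 5.35
tool_pos: [429.3, 59.5, 14.3]
eef_rot: [0.99, 0.141, -0.0, -0.0]
contact_force: [-0.3, 0.1, -0.1]
opening: 0.3
gripper_force: 0.0
```

move_arm --targets '[0, 0, 2, 0, 0, 0, 255, 0, 0, 2, 0, 0, 0, 255, 0, 0, 0, 0, 0, 0, 255]'

```text
time_s: 5.72
tool_pos: [429.3, 59.5, 10.3]
eef_rot: [0.99, 0.141, -0.0, 0.0]
contact_force: [0.4, 0.4, -0.7]
opening: -0.1
gripper_force: 0.0
```

Run:
```python
from h import *
from cell import monitor, eyes
s=monitor.read_state(); print(s["tool_pos"],s["contact_force"],s["joint_positions"])
w=shot(monitor,eyes,"wrist")["pixels"][:,:,::-1]; d=shot(monitor,eyes,"scene")["pixels"][:,:,::-1]
a=cv2.resize(w[140:340,200:440],(480,400)); b=cv2.resize(d[120:220,280:360],(320,400),interpolation=cv2.INTER_CUBIC)
cv2.imwrite("pics/m3.png",np.hstack([a,b]))
```

```text
[429.28185327  59.50332255  10.27017229] [ 0.3560763   0.40840095 -0.67444971] [-0.18927672  0.66187305 -0.11463742  2.40219735  0.71646288  0.10740513
 -2.28039253]
```

View pics/m3.png

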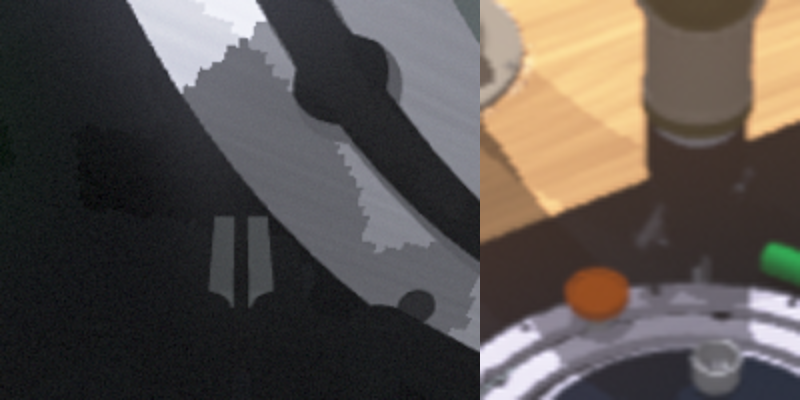

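The wrist crop again shows the tips at about (320,248), over clear mat with no contact. The scene crop shows the tip end at about (335,191). Joint 6 is at the edge of its range, so I'll back up first and then triangulate the tip.

move_arm --targets '[0, 0, -50, 0, 0, 0, 255, 0, 0, -50, 0, 0, 0, 255, 0, 0, 0, 0, 0, 0, 255]'

```text
time_s: 6.2
tool_pos: [430.5, 59.7, 113.0]
eef_rot: [0.99, 0.141, 0.002, -0.001]
contact_force: [-1.0, -0.0, -0.0]
opening: 0.4
gripper_force: 0.0
```

Run:
```python
from h import *
from cell import monitor, eyes
s=monitor.read_state(); print(s["tool_pos"],s["eef_rot"],s["joint_positions"])
R=Rn.from_quat(s["eef_rot"]).as_matrix()
C={n:shot(monitor,eyes,n) for n in("scene","top","wrist")}
# diff vs start images: lowest arm pixel in the scene view
c0=dict(np.load("scene0.npz")); c=C["scene"]
Ti=np.linalg.inv(c["T"]); pr=lambda p:(lambda q:(c["mtx"]@q)[:2]/q[2])((Ti@np.r_[p,1])[:3])
for z in (-40,-20,-10,0,10,19,30): print(z,pr(s["tool_pos"]+R@[0,0,z]).round(1))
p=pr(s["tool_pos"]).astype(int); print(p)
x0,y0=p[0]-35,p[1]-40
a=cv2.resize(c["pixels"][y0:y0+60,x0:x0+70,::-1],None,fx=8,fy=8,interpolation=cv2.INTER_CUBIC); a=cv2.convertScaleAbs(a,alpha=1.8,beta=20)
for z,col in((-20,(0,0,255)),(0,(0,255,255)),(19,(0,255,0))):
    q=(pr(s["tool_pos"]+R@[0,0,z])-[x0,y0]+.5)*8; cv2.line(a,(int(q[0])+60,int(q[1])),(int(q[0])+90,int(q[1])),col,2)
cv2.imwrite("pics/m4.png",a)
```

```text
[430.52977273  59.71496632 113.02908901] [ 9.90041893e-01  1.40754407e-01  2.21769110e-03 -5.73904438e-04] [ 0.10102779  0.4745348  -0.50184374  2.32302327  0.53380428  0.44628676
 -2.13016344]
-40 [333.6 161.7]
-20 [333.4 166.8]
-10 [333.4 169.3]
0 [333.3 171.8]
10 [333.2 174.2]
19 [333.2 176.4]
30 [333.1 179. ]
[333 171]
```

View pics/m4.png

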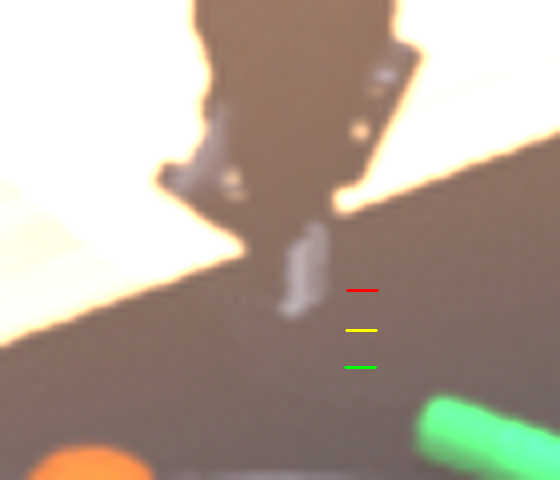

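The highlighted tip ends about 8 mm behind the TCP, not 19 mm ahead of it. Pressing centrally with shut fingers could therefore put the grasp point inside the forbidden 12 mm. I'll half-open the gripper and press with one fingertip, which keeps the grasp point about 25 mm to the side of the button.

move_arm --targets '[-4, 40, -6, 0, 0, 0, 130, -4, 40, 0, 0, 0, 0, 130, -4, 40, 0, 0, 0, 0, 130, 0, 0, 0, 0, 0, 0, 130, 0, 0, 0, 0, 0, 0, 130]'

```text
time_s: 6.98
tool_pos: [450.8, -58.2, 115.2]
eef_rot: [0.99, 0.142, -0.001, -0.0]
contact_force: [0.7, -0.6, -0.2]
opening: 42.1
gripper_force: 0.0
```

Run:
```python
from h import *
from cell import monitor, eyes
s=monitor.read_state(); print(s["tool_pos"],s["eef_rot"],s["joint_positions"],s["opening"])
R=Rn.from_quat(s["eef_rot"]).as_matrix(); print("btn in tool",R.T@(np.array([446,-36,82])-s["tool_pos"]))
w=shot(monitor,eyes,"wrist")["pixels"][:,:,::-1]
cv2.imwrite("pics/m5.png",cv2.resize(w[130:330,200:440],(720,600)))
```

```text
[450.80943996 -58.21790643 115.19391182] [ 9.89903354e-01  1.41739295e-01 -1.06803368e-03 -4.25730590e-04] [ 0.39294277  0.49460094 -0.53370924  2.2727872   0.53076817  0.49570658
 -1.85015474] 42.13340782377592
btn in tool [  1.68472635 -22.63675715  33.21657393]
```

View pics/m5.png

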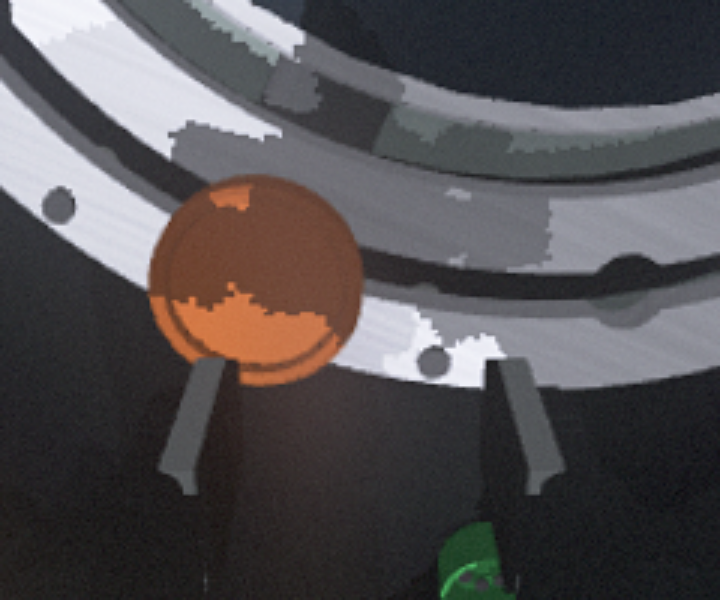

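The wrist crop shows the left fingertip at (215,360), just short of the button, and the right finger clear of it. Its apparent spacing puts the tip about 17 mm behind the TCP, so contact should come near TCP z = 65. I'll centre the tip on the dish and lower.

move_arm --targets '[2, 2, 25, 0, 0, 0, 130, 0, 0, 18, 0, 0, 0, 130, 0, 0, 4, 0, 0, 0, 130, 0, 0, 0, 0, 0, 0, 130]'

```text
time_s: 7.52
tool_pos: [453.8, -59.4, 69.1]
eef_rot: [0.99, 0.142, -0.0, -0.0]
contact_force: [0.6, -0.5, 0.2]
opening: 41.8
gripper_force: 0.0
```

move_arm --targets '[0, 0, 3, 0, 0, 0, 130, 0, 0, 2, 0, 0, 0, 130, 0, 0, 0, 0, 0, 0, 130]'

```text
time_s: 7.9
tool_pos: [454.2, -60.3, 64.5]
eef_rot: [0.99, 0.141, 0.0, 0.0]
contact_force: [-0.8, -0.3, 6.2]
opening: 42.0
gripper_force: 2.8
```

Contact came at TCP z ≈ 65 with 6.2 N, as expected. Now I'll press the button fully in.

move_arm --targets '[0, 0, 5, 0, 0, 0, 130, 0, 0, 5, 0, 0, 0, 130, 0, 0, 0, 0, 0, 0, 130]'

```text
time_s: 8.28
tool_pos: [454.2, -60.3, 54.4]
eef_rot: [0.99, 0.141, 0.0, 0.0]
contact_force: [-1.2, -0.1, 8.4]
opening: 42.0
gripper_force: 4.1
```

move_arm --targets '[0, 0, 3, 0, 0, 0, 130, 0, 0, 2.5, 0, 0, 0, 130, 0, 0, 0, 0, 0, 0, 130]'

```text
time_s: 8.65
tool_pos: [454.2, -60.3, 49.4]
eef_rot: [0.99, 0.141, 0.0, 0.0]
contact_force: [-0.6, 1.4, 11.1]
opening: 41.8
gripper_force: 5.2
```

Run:
```python
from h import *
from cell import monitor
s=monitor.read_state(); R=Rn.from_quat(s["eef_rot"]).as_matrix()[:2,:2]
print(s["tool_pos"],s["contact_force"],s["gripper_force"],s["joint_positions"])
ax=np.array([628.5,-61.2]); a0=3.005; P=lambda a:ax+185*np.array([np.cos(a),np.sin(a)])
prev=P(a0)
for k in range(1,9):
    n=P(a0+.5236*k/8); print(k,(R.T@(n-prev)).round(1)); prev=n
```

```text
[454.2061193  -60.34767818  49.35043083] [-0.6278037   1.43404305 11.0525643 ] 5.174319177749567 [ 0.26392073  0.60308416 -0.36300703  2.31901153  0.69562603  0.3205994
 -1.99600983]
1 [-4.6 11.2]
2 [-3.8 11.5]
3 [-3.1 11.7]
4 [-2.3 11.9]
5 [-1.5 12. ]
6 [-0.7 12.1]
7 [ 0.1 12.1]
8 [ 0.9 12.1]
```

The button is fully in at 11 N. Now the swing, along the arc.

move_arm --targets '[-4.6, 11.2, 0, 0, 0, 0, 130, -3.8, 11.5, 0, 0, 0, 0, 130, -3.1, 11.7, 0, 0, 0, 0, 130, -2.3, 11.9, 0, 0, 0, 0, 130, 0, 0, 0, 0, 0, 0, 130]'

```text
time_s: 9.28
tool_pos: [454.6, -109.9, 49.4]
eef_rot: [0.99, 0.14, 0.001, 0.001]
contact_force: [0.6, -0.4, 10.2]
opening: 42.2
gripper_force: 4.7
```

```bash
cat >> h.py <<'E'
def button(monitor,eyes,z=82):
    out=[]
    for n,b in(("scene",(270,180,325,225)),("top",(325,205,390,245))):
        c=shot(monitor,eyes,n); h=cv2.cvtColor(c["pixels"],cv2.COLOR_RGB2HSV); m=cv2.inRange(h,(3,130,60),(19,255,255)); r=np.zeros_like(m); r[b[1]:b[3],b[0]:b[2]]=m[b[1]:b[3],b[0]:b[2]]
        q=max(cv2.findContours(r,cv2.RETR_EXTERNAL,cv2.CHAIN_APPROX_NONE)[0],key=cv2.contourArea); (u,v),_,_=cv2.fitEllipse(q)
        p=plane(c,(u,v),z)[0]; d=p[:2]-[628.5,-61.2]; print(n,(round(u,1),round(v,1)),p.round(1),"rad",np.hypot(*d).round(1),"turn",(np.arctan2(d[1],d[0])%(2*np.pi)-3.005).round(3))
E
python3 - <<'E'
from h import *
from cell import monitor, eyes
button(monitor,eyes,70); s=monitor.read_state(); print(s["tool_pos"],s["contact_force"],s["joint_positions"])
E
```

```text
scene (294.5, 202.4) [448.4 -86.1  70. ] rad 181.8 turn 0.274
top (354.4, 231.2) [432.1 -83.8  70. ] rad 197.7 turn 0.251
[ 454.55626575 -109.2876183    49.39097305] [ 0.18435422 -0.78909834  8.92826893] [ 0.3866587   0.61095531 -0.38707051  2.29799189  0.7017344   0.34301551
 -1.89559106]
```

move_arm --targets '[-1.5, 12, 0, 0, 0, 0, 130, -0.7, 12.1, 0, 0, 0, 0, 130, 0.1, 12.1, 0, 0, 0, 0, 130, 0.5, 9, 0, 0, 0, 0, 130, 0, 0, 0, 0, 0, 0, 130]'

```text
time_s: 10.0
tool_pos: [466.1, -153.5, 49.5]
eef_rot: [0.99, 0.141, 0.001, 0.001]
contact_force: [0.4, -0.6, 9.6]
opening: 41.9
gripper_force: 4.7
```

Run:
```python
from h import *
from cell import monitor, eyes
button(monitor,eyes,70); s=monitor.read_state(); print(s["tool_pos"],s["contact_force"],s["gripper_force"])
w=shot(monitor,eyes,"wrist"); cv2.imwrite("pics/m6.png",cv2.resize(w["pixels"][100:330,180:460,::-1],None,fx=2.5,fy=2.5))
```

```text
scene (283.5, 209.8) [ 459.2 -128.5   70. ] rad 182.2 turn 0.515
top (368.4, 227.7) [ 443.4 -127.6   70. ] rad 196.7 turn 0.481
[ 465.95003048 -153.07332057   49.50580232] [ 0.02764424 -0.35221375  9.32817162] 4.680957600648981
```

View pics/m6.png

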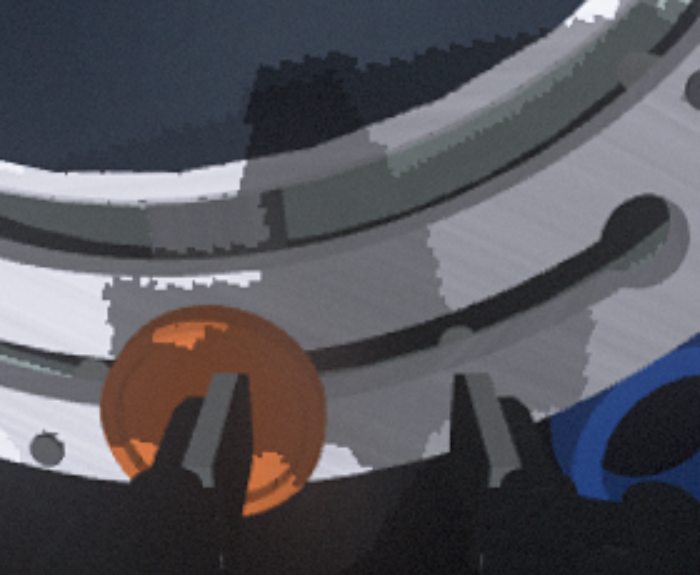

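The wrist crop shows the fingertip in the dish with the button near the next hole, and nothing else touched. Tool travel gives 0.512 rad and the scene view 0.515. I'll nudge about 2 mm more and release straight up.

move_arm --targets '[0.2, 2.2, 0, 0, 0, 0, 130, 0, 0, 0, 0, 0, 0, 130, 0, 0, -4, 0, 0, 0, 130, 0, 0, -4, 0, 0, 0, 130, 0, 0, 0, 0, 0, 0, 130]'

```text
time_s: 10.78
tool_pos: [466.4, -155.1, 57.5]
eef_rot: [0.99, 0.141, 0.001, 0.001]
contact_force: [0.4, -1.1, 8.8]
opening: 41.9
gripper_force: 4.4
```

The force is still 8.8 N after lifting 8 mm, so the collar is rising into the hole. I'll lift clear.

move_arm --targets '[0, 0, -4, 0, 0, 0, 130, 0, 0, -4, 0, 0, 0, 130, 0, 0, -10, 0, 0, 0, 130, 0, 0, -40, 0, 0, 0, 130, 0, 0, -40, 0, 0, 0, 130]'

```text
time_s: 11.4
tool_pos: [464.5, -153.9, 155.6]
eef_rot: [0.99, 0.142, -0.001, -0.001]
contact_force: [0.5, -0.8, 0.4]
opening: 41.7
gripper_force: 0.0
```

move_arm --targets '[-30, 0, -40, 0, 0, 0, 130, 0, 50, 0, 0, 0, 0, 130, 0, 60, 0, 0, 0, 0, 130, 0, 60, 0, 0, 0, 0, 130, 0, 0, 0, 0, 0, 0, 130]'

```text
time_s: 12.02
tool_pos: [483.8, -330.4, 194.0]
eef_rot: [0.99, 0.138, -0.0, -0.0]
contact_force: [0.1, 0.7, 0.1]
opening: 41.8
gripper_force: 0.0
```

Run:
```python
from h import *
from cell import monitor, eyes
button(monitor,eyes,82); s=monitor.read_state(); print(s["tool_pos"],s["contact_force"],s["time_s"])
t=shot(monitor,eyes,"top")["pixels"]; d=shot(monitor,eyes,"scene")["pixels"]
cv2.imwrite("pics/end.png",np.hstack([cv2.resize(t[90:310,220:460],None,fx=1.6,fy=1.6),cv2.resize(d[130:350,170:430],None,fx=1.6,fy=1.6)])[:,:,::-1])
```

```text
scene (282.6, 206.1) [ 455.3 -128.8   82. ] rad 186.0 turn 0.509
top (369.3, 222.7) [ 457.7 -129.3   82. ] rad 183.9 turn 0.516
[ 483.56037399 -325.63180861  194.35190744] [-0.54634204  0.57637916  0.15569843] 12.125
```

View pics/end.png

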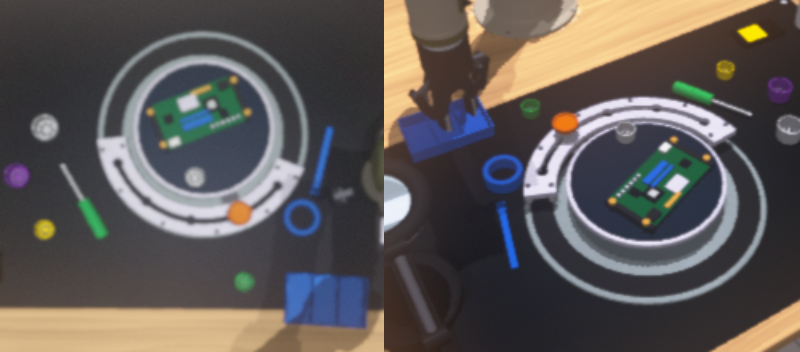

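The final views show the table one hole round toward the lamp. The button is up, since both views agree at the up height as they did at the start. The cup is upright and the other things are in place. Handing in.

```bash
python3 -c "
from cell import ctrl
print(ctrl.finish_job())"
```

```text
the job is handed in; nothing more can be done
None
```

I turned the table one hole towards the lamp (about 0.51 rad by camera), the button sprang back up to lock it, the cup is still upright and nothing else looks moved; I've handed the job in, but no verdict came back.

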